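# Stand a gel cassette on its edge, then hold it up to the light panel

### The arm

A 6-joint arm with a two-finger parallel gripper is mounted at the origin on a cart in front of the work surface, level with it; the furniture and walls round the work are solid. World frame = base frame: x ahead of the robot, y to its left, z up, the work surface at z = 0. Lengths are in m, angles in rad, forces in N, time in s.
With the tool pointing down it reaches from about 0.425 to 1.125 m from the base axis. Payload 14.9 kg.
Tool frame: the origin (TCP) lies between the finger pads; the fingertips stand 14 mm ahead of it and the grasp point (between the pads) lies 5 mm behind it; z points along the fingers, y is the direction in which the jaws open and shut (so a half turn about z gives the same grasp; the last joint's range is limited). The gripper opens to 91 mm and grips with 3 to 60 N. Pads are 32 mm wide; open, the fingers measure 118 mm over their backs; the gripper's body (76 mm by 178 mm) begins 60 mm behind the grasp point.
Start: joints at [1.31, 0.379, 1.734, -0, 1.028, -0.033], TCP at [0.158, 0.682, 0.228] pointing down, gripper open.
Joint ranges: [-2.77, 2.77], [-0.74, 2.19], [0, 2.66], [-1.06, 4.2], [0.31, 2.87], [-3.08, 3.08]. Speed limits (rad/s): [1.89, 1.89, 2.39, 3.14, 3.14, 3.14].

### API

Orientations are given as a 3x3 rotation matrix whose columns are the frame's x, y, z axes.
In Python, from station import manip gives the robot as it stands. Calls block until the motion is done:
- manip.goto(position, orientation): joint-space move of the TCP to a pose.
- manip.line_to(position, orientation=None, feed=0.15, stop_force=None): straight line of the TCP; orientation=None keeps the orientation; feed is the mean speed in m/s. With stop_force (N) it stops when the force on the tool has changed by that much, and returns True; else False.
- manip.move_j(angles): joint-space move.
- manip.open() and manip.grab(f_grip=None): open the fingers fully, or close them until they stop; f_grip is the grip in N (None keeps the last).
- manip.sleep(seconds).
- manip.inverse_kinematics(position, orientation): joint angles nearest the present ones, or None.
- manip.get_state(): the state.
- manip.camera(name): name is "scene" or "top" or "wrist"; returns the picture (480x640x3 uint8, red, green, blue); there is no depth.
- manip.calibration(name): a dict with "camera_matrix" (3x3 intrinsics, pixels), "k1" (the pictures are not rectified: a ray, as slopes to the right and down, at radius r is drawn at 1 + k1 r^2 times it, then the intrinsics apply), "R" (3x3) and "t" (3): a world point X has camera coordinates R X + t. Camera axes: x right, y down, z forward; pixel columns grow to the right and rows downward; lengths in m; the calibration is good to about 2 mm. A picture is of the moment at which its call begins: read the wrist's pose just before it. calibration takes no time and is no camera call; for the wrist camera it gives the pose at the moment of the call.
A pose or a line that the arm cannot do raises manip.Unreachable and nothing moves.
- manip.job_done(): hands the job in, once; it reports no verdict.
Trained networks look in the newest picture that a camera, given by its name, has taken for a name from the list of things; names that differ only in an ending like _2 or _b are one class to them, and where a whole thing is asked for, a point or a joint stands for the part that bears it (a point fixed in the world has none). Each returns a list of dicts, best first, with "score" (0 to 1); they miss things now and then, are a little off and sometimes report something else, mostly with a low value. They report only what shows in the picture. A call takes as long as a camera call. They do not tell look-alikes from the thing itself.
- manip.spot_in(camera, target): "uv" ([column, row] in pixels, amid what is visible of it).
- manip.place_of(camera, target): "uv" ([column, row] in pixels: a listed point, or the origin of a listed thing).
The state is a dict: "clock": time; "joint_positions": joint angles; "joint_vel": joint speeds; "tau": joint torques, N m; "position": TCP position; "orientation": TCP orientation; "ft_force": force on the tool from outside, world axes, zero at the start; "torque": the same for the moment, N m; "finger_gap": opening from 0.0 (shut) to 1.0 (fully open).
Only numpy, scipy, OpenCV 4.12 (cv2) and the standard library are available. Lean on these libraries where they do the work, as an engineer would, in place of code of your own. Each camera call takes 0.05 s, during which the arm holds its last target.

### The job

Take the blue-framed gel cassette out of the sloping drip rack, stand it gently upright on its long thin edge in the middle of the black pad of the viewing stand, broad face to the light window, and let go so that it stands there by itself for a moment. Then take it by its top rail again and lift it straight up from the pad until it is level with the middle of the window, and hold it there upright, level, square to the window and still for two seconds; finish while still holding it, with nothing else carrying it. Leave the loose vial, beakers, jar and bottle where they are.

Things in the scene. Friction and masses are not known exactly. Their poses are not given: they have to be found in the camera images.
- cassette_center (a point): centre of the gel cassette: loose flat plate, blue frame, clear pane, 14 mm thick (x), 110 mm long (y), 90 mm high (z), about 0.16 kg. Top 30 mm (+z) is a solid blue rail, 14 mm thick over its full length: grip it there, across the thickness. Starts on the rack, leaning 35 degrees: z points up and back towards the robot. Upright, this point is 45 mm above the lower edge
- cassette: the same cassette as a body; its origin is that same centre, same axes.
- rack: fixed drip rack: grey plastic on an aluminium plate 105 x 110 mm; origin under its centre, x away from the robot. Two 12 mm ribs, 76 mm apart, carry the cassette from beneath up to 55 mm from its lower edge, which sits on two toes with a 3 mm lip. The cassette's middle 60 mm and top rail are free on both faces; draw it out along its own z axis
- stand: fixed viewing stand: grey foot plate 235 x 165 mm, 10 mm thick, with the black pad and behind it an upright white light panel, 160 mm wide, top 206 mm above the bench. Origin on the bench under the middle of the pad; x points from the pad to the panel, away from the robot
- pad (a point): middle of the top face of the black rubber drip pad (80 mm from front to back, 140 mm along its y), 13 mm above the bench; axes as the stand.
- window (a point): middle of the front face of the pale lit window (130 x 100 mm) of the light panel, 148 mm behind the middle of the pad and 125 mm above the pad; axes as the stand (x points into the panel, z up). The cassette held level with it is about 80 mm clear of the pad.
- vial_center (a point): small clear capped vial, 27 mm across, 60 mm high, loose bystander standing on the bench; this point is at its centre, half-way up, z axis up
- small_beaker_center (a point): small clear beaker, 51 mm across, 52 mm high, loose bystander standing on the bench; this point is at its centre, half-way up, z axis up
- jar_center (a point): white plastic jar, 69 mm across, 134 mm high, loose bystander standing on the bench; this point is at its centre, half-way up, z axis up
- rinse_center (a point): white plastic bottle, 68 mm across, 154 mm high, loose bystander standing on the bench; this point is at its centre, half-way up, z axis up
- beaker_center (a point): clear beaker, 68 mm across, 78 mm high, loose bystander standing on the bench; this point is at its centre, half-way up, z axis up
There are look-alikes about, which are no part of the job. Leave any yellow look-alike of the rack alone.

How it is judged:
By the outcome, as a careful person would: the job done as asked, in the order asked, and still so for the second after the job is handed in, while the arm keeps its last pose, push and grip.
It also fails if it takes over 48 s, if anything falls off the work surface, if the arm or the gripper's body presses on something with over 40 N, if the wrist force passes 120 N, or if a joint passes its speed limit or range.

## Working session

There is one attempt and no reset: what is moved stays moved. The work goes in short steps, each a Python script; the robot and the scene stay as the last script left them, time stands still between calls to the robot, and variables do not carry over. Pictures are saved under pics/ and viewed, and the job is handed in when it is done.

```bash
mkdir -p pics; ls
cat > h.py <<'E'
import numpy as np,cv2
from station import manip
def save(n,im): cv2.imwrite(f'pics/{n}.png',im[:,:,::-1])
E
python3 - <<'E'
from h import *
for c in ['scene','top','wrist']:
    im=manip.camera(c); save(c+'0',im)
    k=manip.calibration(c); print(c,np.round(k['camera_matrix'],1).tolist(),k['k1'],np.round(k['R'],3).tolist(),np.round(k['t'],3).tolist(), np.round(-np.array(k['R']).T@k['t'],3))
    if c!='wrist':
        for t in ['cassette','cassette_center','rack','stand','pad','window','vial_center','small_beaker_center','jar_center','rinse_center','beaker_center']:
            print(t,[(np.round(d['uv'],1).tolist(),round(d['score'],2)) for d in manip.place_of(c,t)][:3])
print(manip.get_state()['clock'])
E
```

```text
pics
scene [[542.5, 0.0, 309.9], [0.0, 542.5, 240.4], [0.0, 0.0, 1.0]] -0.07324275514689704 [[0.581, -0.814, 0.005], [-0.47, -0.34, -0.815], [0.665, 0.471, -0.58]] [-0.313, 0.369, 1.04] [-0.337 -0.619  0.905]
cassette [([256.1, 244.0], 0.93)]
cassette_center [([257.3, 242.6], 0.9), ([364.2, 308.0], 0.64)]
rack [([180.8, 272.1], 0.69)]
stand [([363.1, 307.3], 0.55), ([397.9, 233.8], 0.41)]
pad [([365.7, 301.2], 0.96), ([142.3, 245.1], 0.39)]
window [([400.5, 232.1], 0.76)]
vial_center [([279.3, 296.6], 0.58)]
small_beaker_center [([145.9, 242.0], 0.65)]
jar_center [([450.4, 360.5], 0.83)]
rinse_center [([488.2, 328.9], 0.81), ([261.9, 268.9], 0.37)]
beaker_center [([179.6, 212.3], 0.58), ([489.3, 331.7], 0.58)]
top [[574.9, 0.0, 322.9], [0.0, 574.9, 244.6], [0.0, 0.0, 1.0]] -0.16836258074051907 [[0.03, -1.0, 0.001], [-0.999, -0.03, -0.04], [0.04, -0.0, -0.999]] [-0.001, 0.534, 1.48] [0.474 0.015 1.501]
cassette [([266.6, 250.6], 0.75)]
cassette_center [([266.8, 248.9], 0.83)]
rack [([205.1, 298.2], 0.98), ([276.4, 253.9], 0.86)]
stand [([391.5, 237.7], 0.96), ([511.2, 234.6], 0.19)]
pad []
window [([495.5, 281.3], 0.72), ([399.7, 175.5], 0.7)]
vial_center []
small_beaker_center [([155.5, 296.1], 0.92), ([389.9, 236.7], 0.43)]
jar_center [([492.9, 283.8], 0.62)]
rinse_center [([510.7, 236.1], 0.57)]
beaker_center [([148.3, 234.1], 0.57)]
wrist [[372.0, 0.0, 314.7], [0.0, 372.0, 237.4], [0.0, 0.0, 1.0]] -0.06190901936866449 [[0.226, 0.974, 0.002], [0.933, -0.217, 0.286], [0.279, -0.063, -0.958]] [-0.7, -0.032, 0.391] [0.079 0.7   0.385]
1.25
```

View pics/scene0.png

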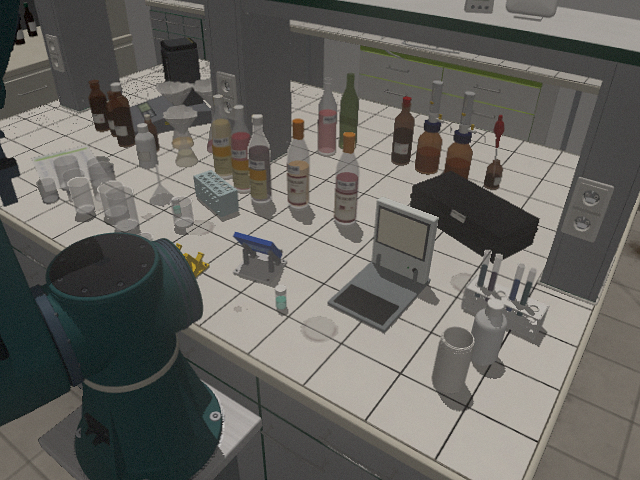

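View pics/top0.png

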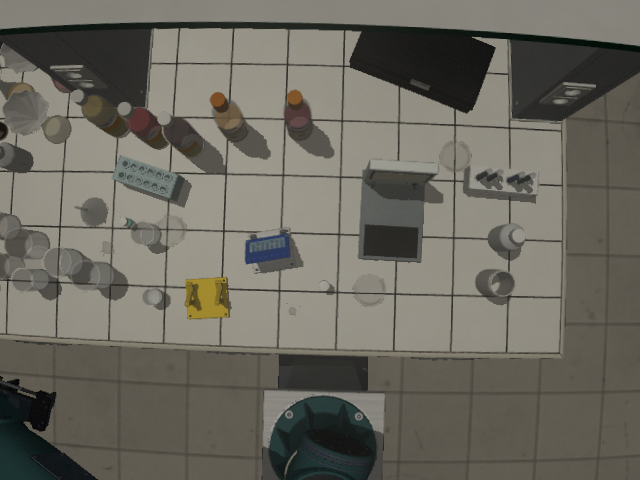

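Run:
```python
import cv2
a=cv2.imread('pics/scene0.png')[190:340,120:320]; b=cv2.imread('pics/top0.png')[200:330,180:330]
cv2.imwrite('pics/s_crop.png',cv2.resize(a,None,fx=4,fy=4,interpolation=2)); cv2.imwrite('pics/t_crop.png',cv2.resize(b,None,fx=4.5,fy=4.5,interpolation=2))
```

```text
(no output)
```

View pics/s_crop.png

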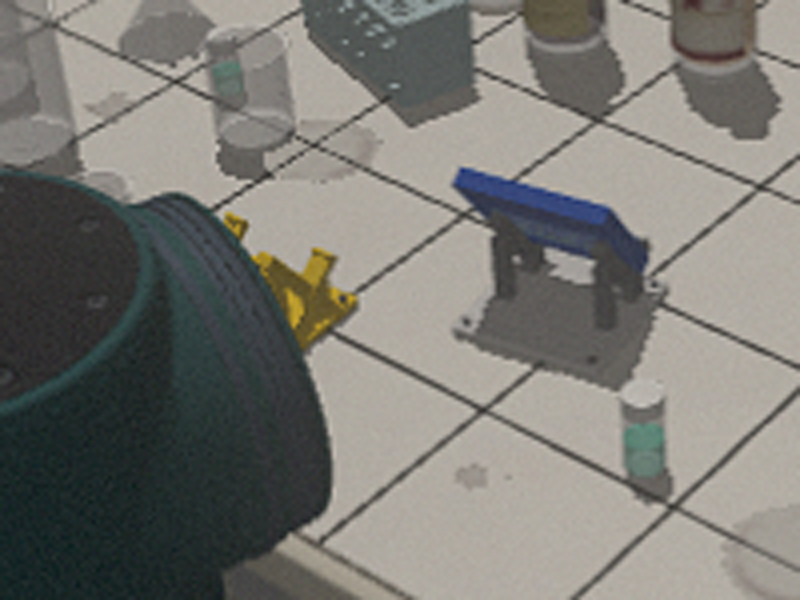

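View pics/t_crop.png

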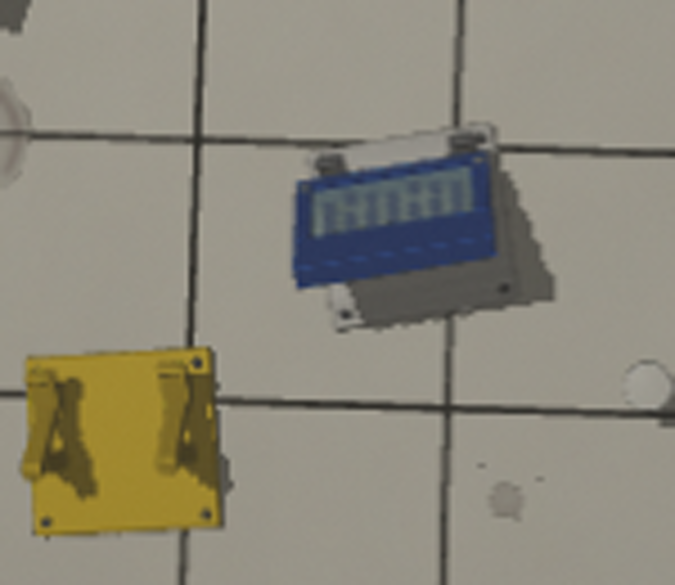

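Candidates for the rack: the grey one at top (267,249), which holds the blue cassette, and the yellow one at top (207,298), which is empty. The crop confirms grey with the blue cassette is the one meant, with its top rail towards the robot. The stand is at top (391,210), and the vial is at top (325,286).

```bash
cat >> h.py <<'E'
def ray(k,uv):
    K=np.array(k['camera_matrix']);R=np.array(k['R']);t=np.array(k['t'])
    p=cv2.undistortPoints(np.array([[uv]],float),K,np.array([k['k1'],0,0,0.]))[0,0]
    d=R.T@np.r_[p,1];return -R.T@t,d/np.linalg.norm(d)
def proj(k,X):
    K=np.array(k['camera_matrix']);R=np.array(k['R']);t=np.array(k['t'])
    r=cv2.Rodrigues(R)[0]
    return cv2.projectPoints(np.atleast_2d(X).astype(float),r,t,K,np.array([k['k1'],0,0,0.]))[0][:,0]
def onz(k,uv,z):
    c,d=ray(k,uv);return c+d*(z-c[2])/d[2]
def tri(obs):
    A=np.zeros((3,3));b=np.zeros(3)
    for k,uv in obs:
        c,d=ray(k,uv);P=np.eye(3)-np.outer(d,d);A+=P;b+=P@c
    return np.linalg.solve(A,b)
def cR(yaw,lean=0): # cassette/stand axes
    c,s=np.cos(yaw),np.sin(yaw)
    L=np.array([[np.cos(lean),0,-np.sin(lean)],[0,1,0],[np.sin(lean),0,np.cos(lean)]])
    return np.array([[c,-s,0],[s,c,0],[0,0,1]])@L
def toolR(Rc,sgn=1): # tool z=-zc, y=sgn*xc
    z=-Rc[:,2];y=sgn*Rc[:,0];return np.c_[np.cross(y,z),y,z]
E
python3 - <<'E'
from h import *
ks=manip.calibration('scene');kt=manip.calibration('top')
f=lambda v:np.round(v,3).tolist()
print('cass tri',f(tri([(ks,(257.3,242.6)),(kt,(266.8,248.9))])))
print('rack grey top z0',f(onz(kt,(276.4,253.9),0)))
print('pad scene',f(onz(ks,(365.7,301.2),.013)),'pad top',f(onz(kt,(391,241),.013)))
print('stand top',f(onz(kt,(391.5,237.7),0)))
print('vial',f(onz(ks,(279.3,296.6),.03)),f(onz(kt,(325,286),.06)))
print('jar',f(onz(kt,(497,282),.134)),'rinse',f(onz(kt,(513,236),.154)),'rack cart',f(onz(kt,(497,180),.05)))
# stand foot corners
for uv in [(359,258),(420,262)]: print(f(onz(kt,uv,.01)))
s=manip.get_state();k=manip.calibration('wrist');R=s['orientation']
print('cam in tool',f(np.array(R).T@(-np.array(k['R']).T@k['t']-s['position'])),f(np.array(k['R'])@R),f(R))
for sg in (1,-1):
  for yaw in (0.1,):
    Rc=cR(yaw,np.radians(35));print(manip.inverse_kinematics([.47,.13,.11],toolR(Rc,sg)), manip.inverse_kinematics([.5,-.16,.2],toolR(cR(0),sg)))
E
```

```text
cass tri [0.516, 0.153, 0.084]
rack grey top z0 [0.506, 0.136, 0.0]
pad scene [0.557, -0.155, 0.013] pad top [0.548, -0.162, 0.013]
stand top [0.558, -0.164, 0.0]
vial [0.431, 0.015, 0.03] [0.428, 0.006, 0.06]
jar [0.451, -0.408, 0.134] rinse [0.562, -0.439, 0.154] rack cart [0.713, -0.43, 0.05]
[0.502, -0.08, 0.01]
[0.496, -0.239, 0.01]
cam in tool [0.081, -0.0, -0.157] [[0.0, 1.0, -0.002], [-0.958, -0.0, -0.286], [-0.286, 0.002, 0.958]] [[-0.974, 0.226, -0.0], [0.226, 0.974, -0.0], [0.0, -0.0, -1.0]]
None [-3.54100494e-01  1.41835255e-01  2.10151819e+00 -4.44089210e-16
  8.98239205e-01 -3.54100494e-01]
None [-3.54100494e-01  1.41835255e-01  2.10151819e+00 -4.44089210e-16
  8.98239205e-01  2.78749216e+00]
```

Run:
```python
import cv2
a=cv2.imread('pics/scene0.png')[190:340,310:450]; b=cv2.imread('pics/top0.png')[150:270,340:460]
cv2.imwrite('pics/s_crop2.png',cv2.resize(a,None,fx=4,fy=4,interpolation=2)); cv2.imwrite('pics/t_crop2.png',cv2.resize(b,None,fx=5,fy=5,interpolation=2))
```

```text
(no output)
```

View pics/t_crop2.png

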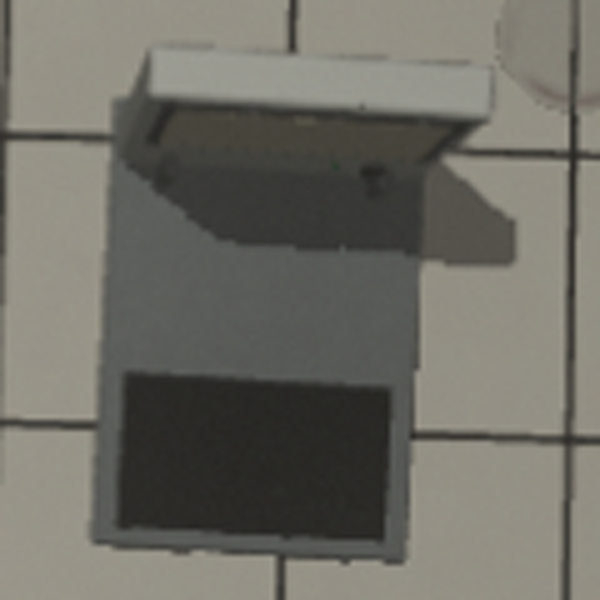

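Run:
```python
from h import *
from scipy.spatial.transform import Rotation as Ro
Rc=cR(0.1,np.radians(35));c=np.array([.516,.153,.084])
for a in range(-90,91,15):
  Rt0=toolR(Rc,1); 
  Rg=Ro.from_rotvec(Rc[:,0]*np.radians(a)).as_matrix()
  for sg in (1,-1):
    out=[]
    for up in (0,.05,.1):
      Rt=Rg@toolR(Rc,sg); p=c+Rc[:,2]*(.03+up)+Rt[:,2]*.005
      q=manip.inverse_kinematics(p,Rt); out.append(None if q is None else np.round(q,2).tolist())
    Ru=Ro.from_rotvec(cR(0)[:,0]*np.radians(a)).as_matrix()@toolR(cR(-.03),sg)
    q=manip.inverse_kinematics([.557,-.157,.088],Ru)
    print(a,sg,Rt[:,2].round(2),out,'UP',None if q is None else np.round(q,2))
# reach exploration for a=0
for lean in (0,10,20,25,30,35):
  Rt=toolR(cR(.1,np.radians(lean)),1)
  print(lean,[[manip.inverse_kinematics([x,.153,z],Rt) is not None for x in (.45,.5,.55,.6,.7)] for z in (.1,.15,.2,.3)])
```

```text
-90 1 [ 0.1 -1.  -0. ] [[0.66, 0.86, 1.87, -1.05, 1.79, 1.83], [0.69, 0.76, 1.95, -1.03, 1.81, 1.82], [0.72, 0.67, 2.01, -1.0, 1.83, 1.8]] UP None
-90 -1 [ 0.1 -1.  -0. ] [[0.66, 0.86, 1.87, -1.05, 1.79, -1.31], [0.69, 0.76, 1.95, -1.03, 1.81, -1.33], [0.72, 0.67, 2.01, -1.0, 1.83, -1.34]] UP None
-75 1 [ 0.24 -0.95 -0.21] [None, None, [0.74, 0.54, 2.1, -1.04, 1.61, 1.76]] UP None
-75 -1 [ 0.24 -0.95 -0.21] [None, None, [0.74, 0.54, 2.1, -1.04, 1.61, -1.39]] UP None
-60 1 [ 0.37 -0.83 -0.41] [None, None, None] UP None
-60 -1 [ 0.37 -0.83 -0.41] [None, None, None] UP None
-45 1 [ 0.47 -0.66 -0.58] [None, None, None] UP None
-45 -1 [ 0.47 -0.66 -0.58] [None, None, None] UP None
-30 1 [ 0.54 -0.45 -0.71] [None, None, None] UP [-0.09  0.43  2.07 -0.81  0.76  0.57]
-30 -1 [ 0.54 -0.45 -0.71] [None, None, None] UP [-0.09  0.43  2.07 -0.81  0.76 -2.58]
-15 1 [ 0.58 -0.2  -0.79] [None, None, None] UP [-0.2   0.39  2.06 -0.42  0.68  0.15]
-15 -1 [ 0.58 -0.2  -0.79] [None, None, None] UP [-0.2   0.39  2.06 -0.42  0.68 -2.99]
0 1 [ 0.57  0.06 -0.82] [None, None, None] UP [-0.32  0.4   2.03 -0. 
[... 2239 characters left out ...]
e]]
10 [[True, True, True, True, True], [True, True, True, True, True], [True, True, True, True, True], [True, True, True, True, True]]
20 [[False, False, False, True, True], [True, True, True, True, True], [True, True, True, True, True], [True, True, True, True, True]]
25 [[False, False, False, False, False], [False, False, False, True, True], [True, True, True, True, True], [True, True, True, True, True]]
30 [[False, False, False, False, False], [False, False, False, False, False], [True, True, False, True, True], [True, True, True, True, True]]
35 [[False, False, False, False, False], [False, False, False, False, False], [False, False, False, False, False], [True, True, True, True, True]]
```

The 35° lean is out of reach for a straight-down-the-axis grip because of the joint 5 limit. Tilting the tool 30° within the cassette plane can be reached both here and at the stand, so I'll use that. First a wrist look that takes in both the rack and the stand.

Run:
```python
from h import *
import pickle
manip.goto([.45,0,.3],np.array([[-1,0,0],[0,1,0],[0,0,-1.]]))
k=manip.calibration('wrist');im=manip.camera('wrist');save('w1',im)
pickle.dump(k,open('w1.pkl','wb'))
for t in ['cassette_center','rack','stand','pad','window','vial_center']:
    print(t,[(np.round(d['uv'],1).tolist(),round(d['score'],2)) for d in manip.place_of('wrist',t)][:3])
print(manip.get_state()['clock'])
```

```text
cassette_center [([451.4, 265.0], 0.85)]
rack [([568.2, 145.7], 0.62), ([429.7, 244.4], 0.59), ([325.3, 182.0], 0.4)]
stand [([194.8, 269.0], 0.83)]
pad [([191.6, 272.5], 0.91)]
window []
vial_center [([325.4, 185.0], 0.92)]
4.2333
```

View pics/w1.png

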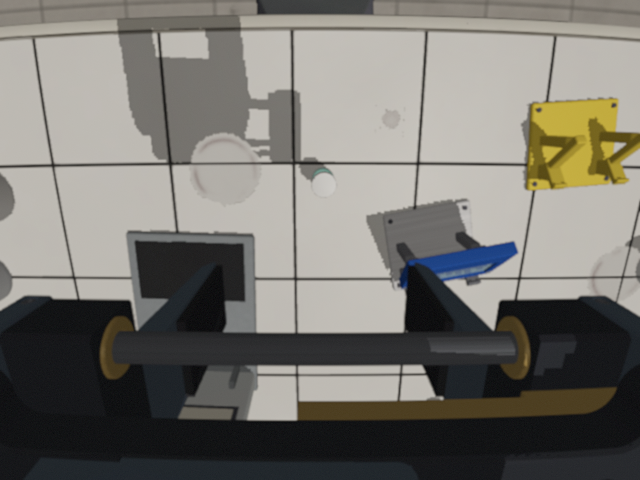

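Run:
```python
import cv2
a=cv2.imread('pics/w1.png')
cv2.imwrite('pics/w1c.png',cv2.resize(a[190:300,370:530],None,fx=5,fy=5,interpolation=2)); cv2.imwrite('pics/w1s.png',cv2.resize(a[220:320,115:275],None,fx=5,fy=5,interpolation=2))
```

```text
(no output)
```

View pics/w1c.png

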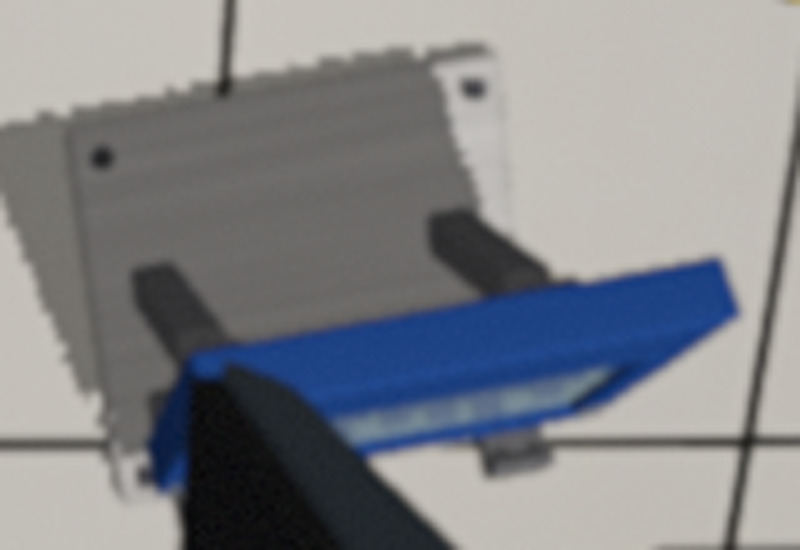

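View pics/w1s.png

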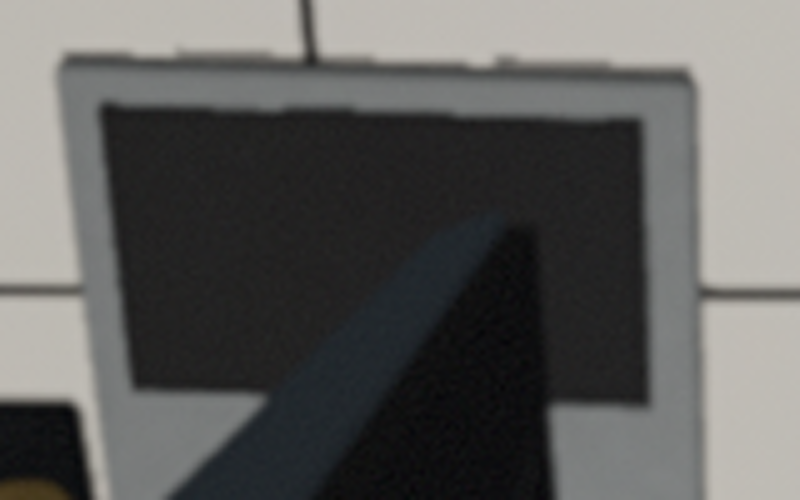

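```bash
cat > fit.py <<'E'
from h import *
import pickle
from scipy.optimize import least_squares
ks=manip.calibration('scene');kt=manip.calibration('top');kw=pickle.load(open('w1.pkl','rb'))
obs=[(kw,(-7,-55,45),(409,261)),(kw,(-7,55,45),(514,242.4)),(kw,(7,55,45),(517.6,252.4)),(kw,(7,55,-45),(487,272)),
(kt,(7,55,-45),(246.7,240)),(kt,(7,-55,-45),(288.9,233.8)),(kt,(-7,55,45),(246,263.8)),(kt,(-7,-55,45),(290,256.7)),
(ks,(7,55,45),(234.5,232.5)),(ks,(7,-55,45),(271.3,242.5))]
def fit(obs,free):
    def res(p):
        R=cR(p[3],p[4] if free else np.radians(35));o=[]
        for k,P,uv in obs:
            X=p[:3]+R@(np.array(P)/1000);s=np.linalg.norm(np.array(k['R'])@X+k['t'])/k['camera_matrix'][0][0]*1000
            o.append((proj(k,X)[0]-uv)*s)
        return np.array(o).ravel()
    r=least_squares(res,[.516,.153,.084,.15,.61],loss='soft_l1');return r.x,res(r.x).reshape(-1,2)
if __name__=='__main__':
  for n,o in (('all',obs),('wrist',obs[:4]),('top',obs[4:8]),('w+t',obs[:8])):
    for fr in (0,1):
      x,r=fit(o,fr);print(n,fr,x.round(4),np.degrees(x[4]).round(1));
      if n=='all':print(r.round(1).tolist())
  # pad, P in mm, z free none
  po=[(kw,(-40,-70),(135.4,241)),(kw,(-40,70),(243.4,244)),(kw,(40,70),(244.6,300.6)),(kw,(40,-70),(141.6,297.4)),
  (kt,(40,70),(365.4,225)),(kt,(40,-70),(418,227.6)),(kt,(-40,-70),(416.8,258)),(kt,(-40,70),(363.4,255))]
  for n,o in (('all',po),('w',po[:4]),('t',po[4:])):
    def res(p):
        c,s=np.cos(p[2]),np.sin(p[2]);e=[]
        for k,P,uv in o:
            X=np.array([p[0]+(c*P[0]-s*P[1])/1000,p[1]+(s*P[0]+c*P[1])/1000]);e.append((onz(k,uv,.013)[:2]-X)*1000)
        return np.array(e).ravel()
    r=least_squares(res,[.55,-.16,0]);print('pad',n,r.x.round(4),r.fun.reshape(-1,2).round(1).tolist())
E
python3 fit.py
```

```text
all 0 [0.5177 0.1527 0.0717 0.1785 0.61  ] 35.0
[[-2.9, -2.3], [-0.7, -2.4], [0.0, 1.2], [0.5, 1.2], [-2.9, -0.4], [-2.0, -0.9], [-0.8, 0.8], [0.7, 1.9], [0.2, -1.3], [2.0, 0.8]]
all 1 [0.5179 0.153  0.0709 0.1791 0.5849] 33.5
[[-2.6, -1.3], [-0.5, -1.3], [0.1, 2.4], [-0.0, -0.1], [-2.8, 0.4], [-2.1, -0.2], [-1.2, -0.2], [0.3, 0.8], [0.7, -1.7], [2.5, 0.3]]
wrist 0 [0.5219 0.1585 0.0627 0.196  0.61  ] 35.0
wrist 1 [0.5212 0.1575 0.0635 0.1839 0.5834] 33.4
top 0 [0.5187 0.1539 0.0471 0.1724 0.61  ] 35.0
top 1 [0.5185 0.1524 0.0622 0.1741 0.5806] 33.3
w+t 0 [0.5179 0.1519 0.0735 0.179  0.61  ] 35.0
w+t 1 [0.5179 0.152  0.0729 0.18   0.5776] 33.1
pad all [ 0.5474 -0.1604 -0.0266] [[0.6, 2.8], [0.7, 0.6], [-1.0, -0.1], [-0.9, 2.1], [-1.2, -2.6], [0.1, -0.2], [0.8, -1.0], [0.8, -1.6]]
pad w [ 0.5473 -0.159  -0.0293] [[0.9, 1.4], [0.7, -0.9], [-1.0, -1.3], [-0.5, 0.8]]
pad t [ 0.5475 -0.1617 -0.0238] [[-1.1, -1.3], [-0.2, 1.0], [0.5, 0.4], [0.9, -0.1]]
```

```bash
cat >> h.py <<'E'
from scipy.spatial.transform import Rotation as Ro
C=np.array([.518,.153,.072]);YAW=.179;LEAN=np.radians(35);A=np.radians(30);DZ=.033
PAD=np.array([.5474,-.1604,.013]);PY=-.0266
def tilt(Rc,a=None): 
    return Ro.from_rotvec(Rc[:,0]*(A if a is None else a)).as_matrix()@toolR(Rc,1)
def tcp(Rc,c,a=None,dz=None,back=0.):
    Rt=tilt(Rc,a);return c+Rc[:,2]*(DZ if dz is None else dz)+Rt[:,2]*(.005-back),Rt
E
python3 - <<'E'
from h import *
Rc=cR(YAW,LEAN)
for a in (25,30,35,40):
    for b in (0,.06,.12,.16):
        q=manip.inverse_kinematics(*tcp(Rc,C,np.radians(a),back=b));print(a,b,None if q is None else q.round(2))
    q=manip.inverse_kinematics(*tcp(Rc,C+Rc[:,2]*.1,np.radians(a)));print('out',None if q is None else q.round(2))
    q=manip.inverse_kinematics(*tcp(cR(PY),PAD+[0,0,.045],np.radians(a)));print('pad',None if q is None else q.round(2))
    q=manip.inverse_kinematics(*tcp(cR(PY),PAD+[0,0,.125],np.radians(a)));print('win',None if q is None else q.round(2))
print(tcp(Rc,C,back=.12))
E
```

```text
25 0 [-0.    0.3   2.39  1.69  0.54 -1.89]
25 0.06 [-0.09  0.14  2.44  1.46  0.58 -1.7 ]
25 0.12 [-0.18 -0.02  2.48  1.23  0.66 -1.51]
25 0.16 [-0.25 -0.12  2.49  1.1   0.74 -1.41]
out [-0.03 -0.01  2.49  1.34  0.57 -1.5 ]
pad [-0.49  0.47  1.97  0.48  0.96 -0.8 ]
win [-0.49  0.35  1.96  0.44  1.08 -0.73]
30 0 [-0.05  0.33  2.37  1.62  0.64 -1.87]
30 0.06 [-0.14  0.19  2.42  1.43  0.69 -1.72]
30 0.12 [-0.25  0.05  2.45  1.23  0.78 -1.58]
30 0.16 [-0.32 -0.04  2.46  1.12  0.85 -1.51]
out [-0.08  0.03  2.47  1.35  0.68 -1.56]
pad [-0.52  0.5   1.96  0.54  1.02 -0.86]
win [-0.52  0.37  1.95  0.51  1.14 -0.79]
35 0 [-0.09  0.36  2.35  1.57  0.74 -1.86]
35 0.06 [-0.19  0.24  2.39  1.39  0.8  -1.75]
35 0.12 [-0.3   0.12  2.41  1.22  0.88 -1.64]
35 0.16 [-0.38  0.04  2.42  1.13  0.95 -1.58]
out [-0.13  0.07  2.46  1.34  0.79 -1.6 ]
pad [-0.55  0.53  1.94  0.6   1.09 -0.91]
win [-0.55  0.4   1.93  0.56  1.2  -0.84]
40 0 [-0.12  0.4   2.33  1.51  0.84 -1.86]
40 0.06 [-0.23  0.29  2.36  1.36  0.9  -1.77]
40 0.12 [-0.35  0.19  2.38  1.21  0.98 -1.68]
40 0.16 [-0.43  0.12  2.38  1.12  1.05 -1.64]
out [-0.17  0.12  2.44  1.33  0.89 -1.64]
pad [-0.57  0.56  1.92  0.64  1.16 -0.96]
win [-0.57  0.43  1.92  0.62  1.26 -0.88]
(array([0.45340059, 0.08287796, 0.18061376]), array([[-0.43639803,  0.80606382,  0.39977228],
       [ 0.80112686,  0.14584645,  0.58045204],
       [ 0.40957602,  0.57357644, -0.70940648]]))
```

```bash
cat > pg.py <<'E'
from h import *
import pickle
Rc=cR(YAW,LEAN)
manip.goto(*tcp(Rc,C,back=.12))
k=manip.calibration('wrist');im=manip.camera('wrist');save('w2',im);pickle.dump(k,open('w2.pkl','wb'))
s=manip.get_state();print(s['clock'],s['position'],np.round(s['joint_positions'],2),np.round(s['ft_force'],1))
P=np.array([[x,y,z] for x in(-7,7) for y in(-55,55) for z in(45,15,-45)])/1000
u=proj(k,C+P@Rc.T);print(u.round(1).tolist())
im=im.copy()
for a in u: cv2.circle(im,tuple(int(v) for v in np.round(a)),2,(255,0,0),-1)
x0,y0=u.min(0).astype(int)-40;x1,y1=u.max(0).astype(int)+40
x0=max(0,x0);y0=max(0,y0);c=im[y0:y1,x0:x1];f=min(800/c.shape[1],600/c.shape[0]);print(x0,y0,f)
save('w2c',cv2.resize(c,None,fx=f,fy=f,interpolation=2))
E
python3 pg.py
```

```text
5.4167 [0.45396219 0.08290825 0.18120173] [-0.25  0.05  2.45  1.23  0.78 -1.58] [-0.6 -0.4  0.2]
[[303.8, 310.0], [304.9, 311.6], [306.4, 314.0], [305.0, 164.3], [305.8, 179.3], [307.1, 202.3], [323.8, 310.0], [322.8, 311.6], [321.4, 314.1], [323.2, 164.4], [322.4, 179.3], [321.1, 202.3]]
263 124 2.608695652173913
```

View pics/w2c.png

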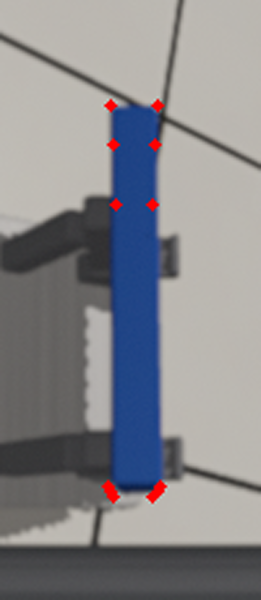

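View pics/w2.png

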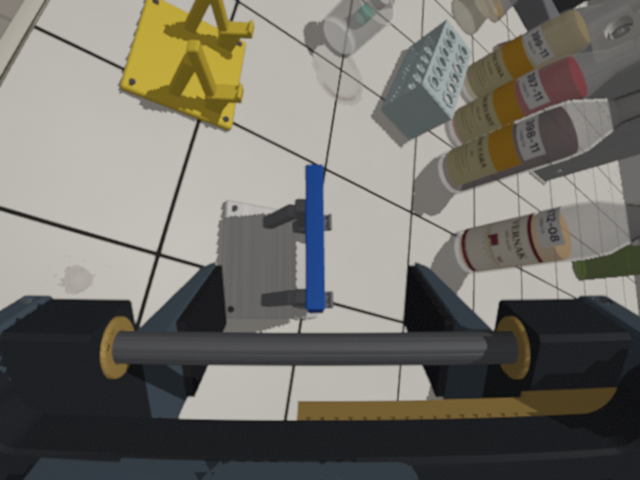

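The overlay matches the rail to about 1 px: predicted axis column is 314, and the rail is seen at 315 over rows 165–311. No other face shows, so the 35° lean is right. Going in to grip.

```bash
sed -i 's/^C=.*/C=np.array([.518,.153,.072])+np.array([.81,.145,.574])*.0007;YAW=.179;LEAN=np.radians(35);A=np.radians(30);DZ=.033/' h.py
cat > grip.py <<'E'
from h import *
Rc=cR(YAW,LEAN)
def st(m):
    s=manip.get_state();print(m,round(s['clock'],2),np.round(s['position'],4),np.round(s['ft_force'],1),np.round(s['torque'],2),round(s['finger_gap'],3))
print(manip.line_to(tcp(Rc,C,back=0)[0],feed=.08,stop_force=6));st('in')
manip.grab(20);st('grab')
save('w3',manip.camera('wrist'));save('s3',manip.camera('scene'))
E
python3 grip.py; python3 -c "
import cv2
a=cv2.imread('pics/s3.png')[150:340,170:370]
cv2.imwrite('pics/s3c.png',cv2.resize(a,None,fx=3,fy=3,interpolation=2))"
```

```text
False
in 7.07 [0.502  0.1525 0.0961] [-0.2  0.1 -0. ] [-0.42  0.18  0.03] 1.004
grab 8.22 [0.5021 0.1526 0.096 ] [ 1.  -1.1  1.4] [-0.41  0.02  0.01] 0.149
```

View pics/w3.png

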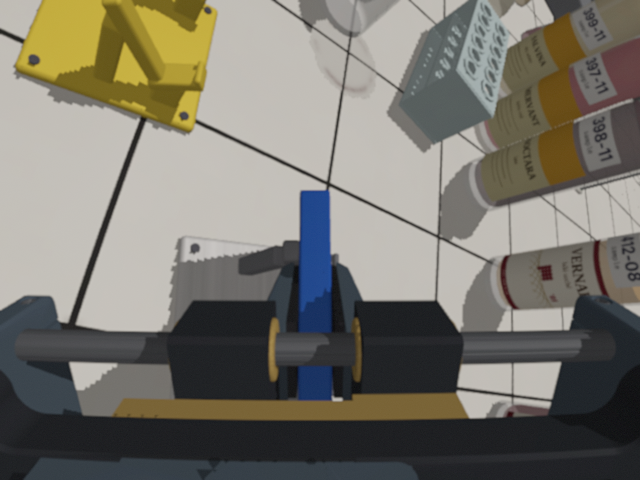

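View pics/s3c.png

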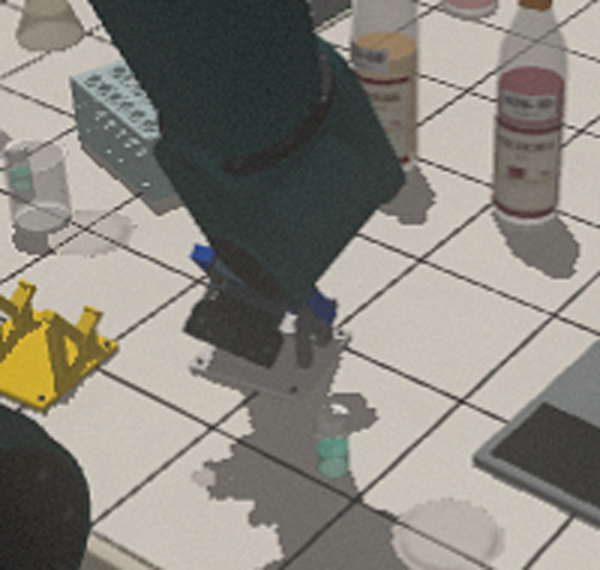

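Gripped: the gap of 0.149 is about 13.6 mm, the rail thickness. Drawing it out along its own axis.

```bash
cat > out.py <<'E'
from h import *
Rc=cR(YAW,LEAN)
s=manip.get_state();p=np.array(s['position']);R=np.array(s['orientation'])
print(manip.line_to(p+Rc[:,2]*.02,feed=.05,stop_force=15))
s=manip.get_state();print(np.round(s['ft_force'],1),np.round(s['torque'],2),s['finger_gap'])
print(manip.line_to(p+Rc[:,2]*.115,feed=.1))
s=manip.get_state();print(s['clock'],np.round(s['ft_force'],1),np.round(s['torque'],2),s['finger_gap'])
k=manip.calibration('wrist');im=manip.camera('wrist');save('w4',im)
s2=manip.camera('scene');save('s4',s2)
Cc=C+Rc[:,2]*.115
P=np.array([[x,y,z] for x in(-7,7) for y in(-55,55) for z in(45,-45)])/1000
for n,kk,i in (('w',k,im),('s',manip.calibration('scene'),s2)):
    i=i.copy();u=proj(kk,Cc+P@Rc.T)
    for a in u: cv2.circle(i,tuple(int(v) for v in np.round(a)),1,(255,0,0),-1)
    x0,y0=np.maximum(0,u.min(0).astype(int)-40);x1,y1=u.max(0).astype(int)+40
    c=i[y0:y1,x0:x1];f=min(800/c.shape[1],600/c.shape[0]);print(x0,y0,f);save(n+'4c',cv2.resize(c,None,fx=f,fy=f,interpolation=2))
E
python3 out.py
```

```text
False
[1.4 0.2 0.4] [-0.44  0.07 -0.06] 0.15468915903878447
False
9.975 [-0.2  0.4 -1.6] [-0.61  0.35  0.01] 0.15518738990516764
257 149 1.8126888217522659
174 173 5.454545454545454
```

View pics/w4c.png

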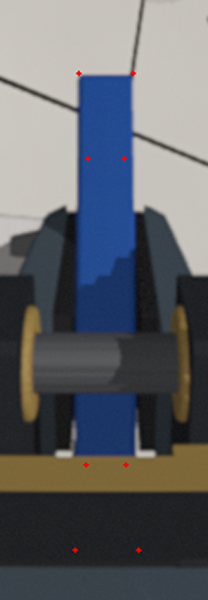

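View pics/s4c.png

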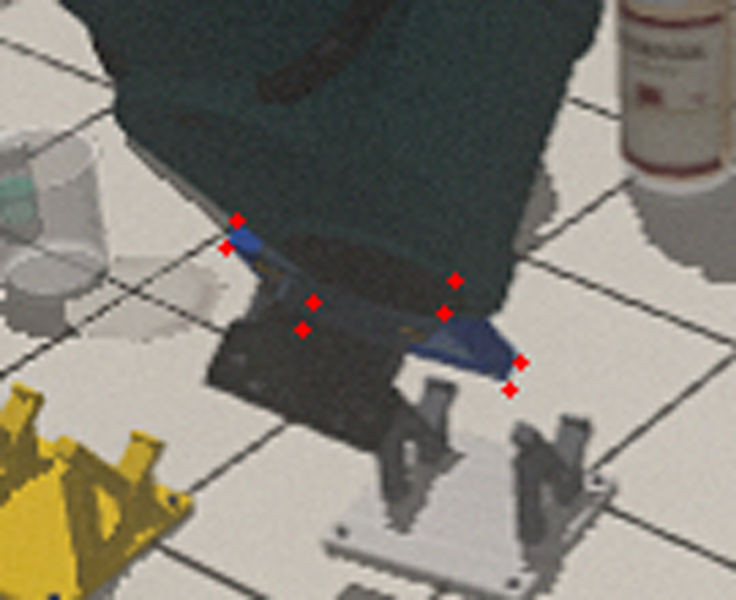

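```bash
cat > above.py <<'E'
from h import *
Rp=cR(PY);Cc=PAD+[0,0,.045+.06]
manip.goto(*tcp(Rp,Cc))
manip.sleep(.2)
s=manip.get_state();print(s['clock'],np.round(s['position'],4),tcp(Rp,Cc)[0].round(4),np.round(s['ft_force'],1),np.round(s['torque'],2),s['finger_gap'])
P=np.array([[x,y,z] for x in(-7,7) for y in(-55,55) for z in(45,-45)])/1000
B=np.array([[x,y,0] for x in(-40,40) for y in(-70,70)])/1000
for n in ('wrist','scene','top'):
    kk=manip.calibration(n);i=manip.camera(n);save(n+'5',i)
    i=i.copy();u=proj(kk,Cc+P@Rp.T);v=proj(kk,PAD+B@Rp.T)
    for a in u: cv2.circle(i,tuple(int(v) for v in np.round(a)),1,(255,0,0),-1)
    for a in v: cv2.circle(i,tuple(int(v) for v in np.round(a)),1,(0,255,0),-1)
    x0,y0=np.maximum(0,u.min(0).astype(int)-40);x1,y1=u.max(0).astype(int)+40
    c=i[y0:y1,x0:x1];f=min(800/c.shape[1],600/c.shape[0]);print(n,x0,y0,f);save(n+'5c',cv2.resize(c,None,fx=f,fy=f,interpolation=2))
E
python3 above.py
```

```text
11.5 [ 0.5473 -0.1569  0.147 ] [ 0.5475 -0.1579  0.1467] [ 0.2 -0.5 -2. ] [-0.59  0.05  0.01] 0.1484397535594661
wrist 258 151 1.8237082066869301
scene 306 204 4.545454545454546
top 331 194 6.153846153846154
```

View pics/scene5c.png

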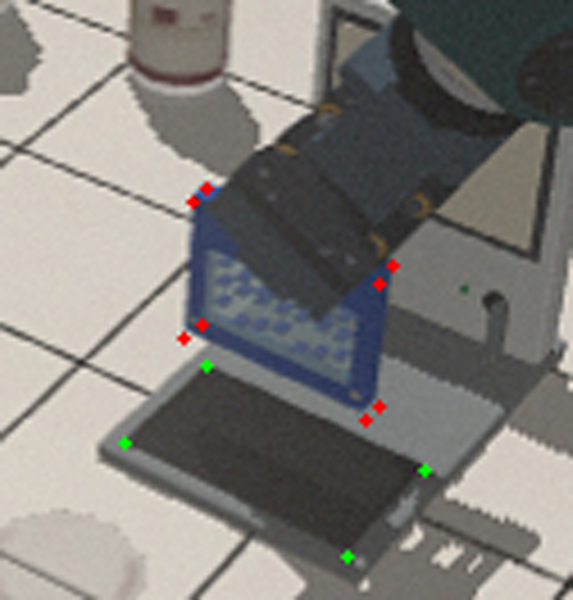

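View pics/top5c.png

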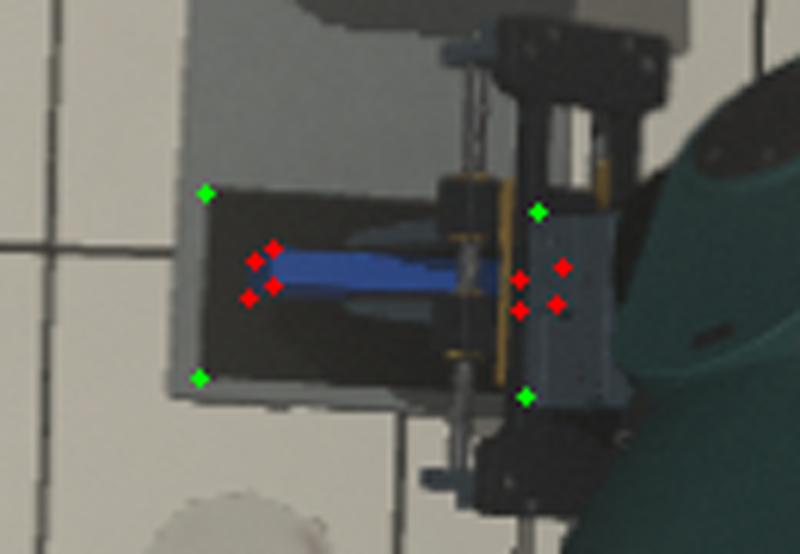

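View pics/wrist5.png

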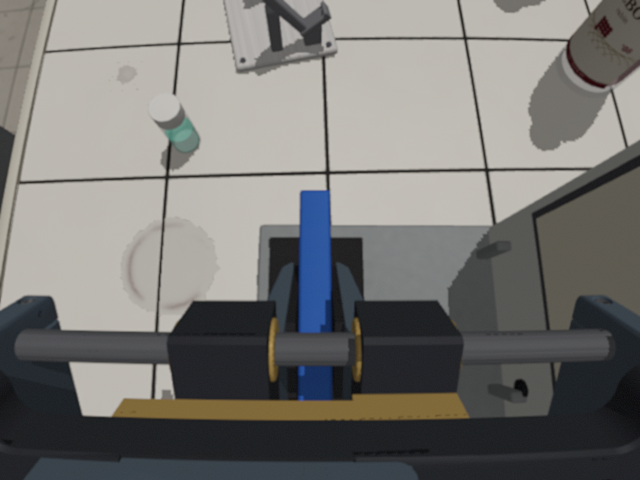

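The scene view puts the held cassette about 3–4 mm higher in hand than modelled (lower front corner at crop (362,408), predicted (367,420)). The top view confirms x, y and yaw. The force stop will absorb the height difference, so I'm setting it down slowly.

```bash
cat > down.py <<'E'
from h import *
Rp=cR(PY);Cc=PAD+[0,0,.045]
def st(m):
    s=manip.get_state();print(m,round(s['clock'],2),np.round(s['position'],4),np.round(s['ft_force'],1),np.round(s['torque'],2),round(s['finger_gap'],3))
manip.line_to(tcp(Rp,Cc+[0,0,.014])[0],tilt(Rp),feed=.06);manip.sleep(.15);st('near')
print(manip.line_to(tcp(Rp,Cc-[0,0,.012])[0],feed=.015,stop_force=3));st('touch')
manip.sleep(.1);st('wait')
for n in ('scene','top'): save(n+'6',manip.camera(n))
E
python3 down.py; python3 -c "
import cv2
a=cv2.imread('pics/scene6.png')[204:340,306:430]
b=cv2.imread('pics/top6.png')[190:280,340:460]
cv2.imwrite('pics/s6c.png',cv2.resize(a,None,fx=4.4,fy=4.4,interpolation=2));cv2.imwrite('pics/t6c.png',cv2.resize(b,None,fx=6,fy=6,interpolation=2))"
```

```text
near 12.72 [ 0.5477 -0.158   0.101 ] [-0.2  0.1 -1.1] [-0.54  0.05 -0.02] 0.152
True
touch 13.73 [ 0.5474 -0.1576  0.0859] [0.3 2.1 2.9] [-0.09 -0.08 -0.06] 0.155
wait 13.83 [ 0.5474 -0.1576  0.0859] [1.7 2.4 2.8] [ 0.05 -0.32 -0.04] 0.153
```

View pics/s6c.png

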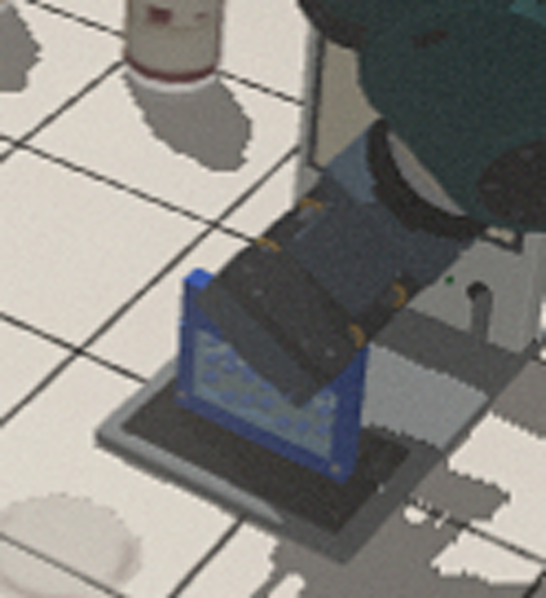

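View pics/t6c.png

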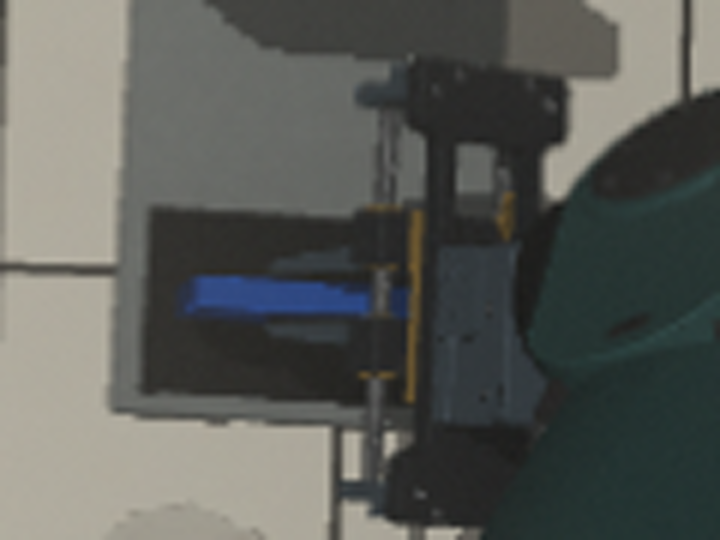

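```bash
cat > rel.py <<'E'
from h import *
Rp=cR(PY)
def st(m):
    s=manip.get_state();print(m,round(s['clock'],2),np.round(s['position'],4),np.round(s['ft_force'],1),np.round(s['torque'],2),round(s['finger_gap'],3))
manip.open();st('open')
p=np.array(manip.get_state()['position'])
np.save('prel.npy',p)
print(manip.line_to(p-tilt(Rp)[:,2]*.07,feed=.08));st('back')
manip.sleep(.5)
for n in ('scene','wrist','top'): save(n+'7',manip.camera(n))
st('')
E
python3 rel.py; python3 -c "
import cv2
a=cv2.imread('pics/scene7.png')[204:340,306:430]
cv2.imwrite('pics/s7c.png',cv2.resize(a,None,fx=4.4,fy=4.4,interpolation=2))
b=cv2.imread('pics/top7.png')[190:280,340:460]
cv2.imwrite('pics/t7c.png',cv2.resize(b,None,fx=6,fy=6,interpolation=2))"
```

```text
open 15.16 [ 0.547  -0.1576  0.0857] [-0.5 -0.7  0.2] [-0.37  0.05 -0.01] 1.001
False
back 16.18 [ 0.5458 -0.1923  0.1459] [-1.1  0.5 -0.1] [-0.42  0.07 -0.04] 0.997
 16.83 [ 0.5461 -0.1926  0.1463] [ 0.4 -0.   0.2] [-0.36  0.05  0.03] 1.001
```

View pics/s7c.png

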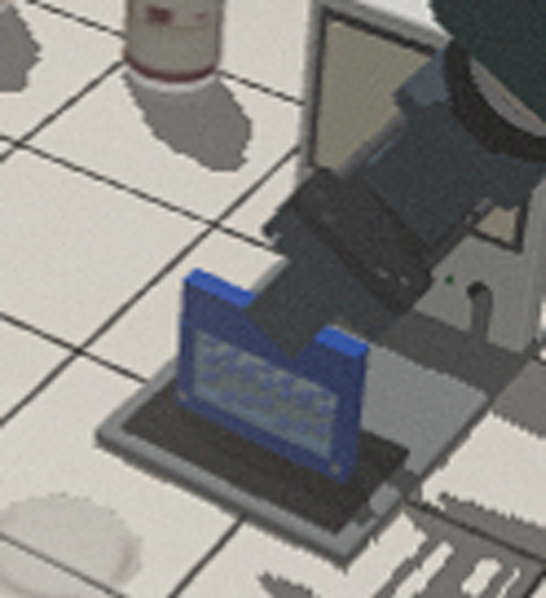

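View pics/wrist7.png

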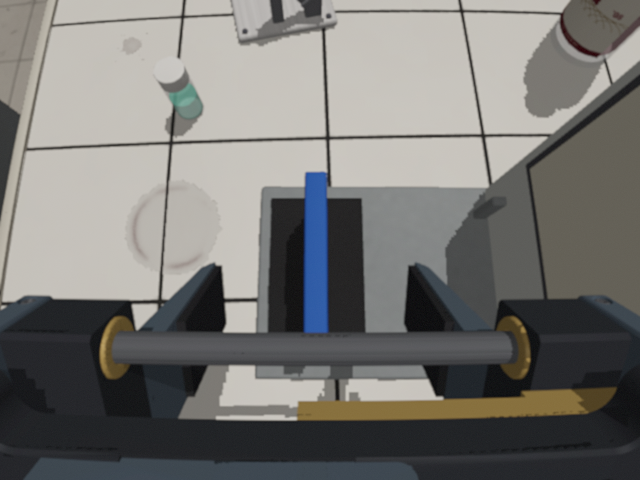

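View pics/t7c.png

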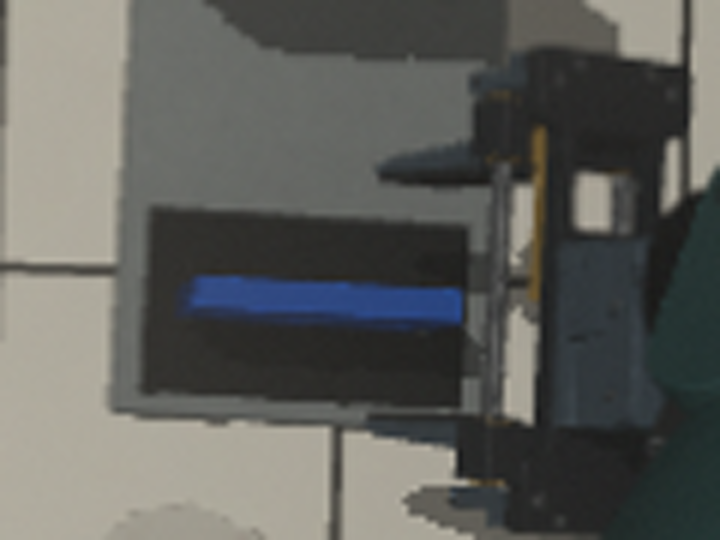

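It stands on its own, upright and centred: the pad spans columns 271–362 in the wrist view and the cassette's axis is at 316. Now re-gripping and lifting 80 mm.

```bash
cat > lift.py <<'E'
from h import *
Rp=cR(PY)
def st(m):
    s=manip.get_state();print(m,round(s['clock'],2),np.round(s['position'],4),np.round(s['ft_force'],1),np.round(s['torque'],2),round(s['finger_gap'],3),np.degrees(Ro.from_matrix(tilt(Rp).T@np.array(s['orientation'])).magnitude()).round(2))
p=tcp(Rp,PAD+[0,0,.045])[0];p[2]=.0862
print(manip.line_to(p,tilt(Rp),feed=.08,stop_force=8));st('in')
manip.grab(20);st('grab')
manip.line_to(p+[0,0,.08],tilt(Rp),feed=.06);manip.sleep(.3);st('up')
P=np.array([[x,y,z] for x in(-7,7) for y in(-55,55) for z in(45,-45)])/1000
Cc=PAD+[0,0,.125]
for n in ('scene','top','wrist'):
    kk=manip.calibration(n);i=manip.camera(n);save(n+'8',i);i=i.copy();u=proj(kk,Cc+P@Rp.T)
    for a in u: cv2.circle(i,tuple(int(v) for v in np.round(a)),1,(255,0,0),-1)
    x0,y0=np.maximum(0,u.min(0).astype(int)-40);x1,y1=u.max(0).astype(int)+40
    c=i[y0:y1,x0:x1];f=min(800/c.shape[1],600/c.shape[0]);save(n+'8c',cv2.resize(c,None,fx=f,fy=f,interpolation=2))
print(manip.place_of('scene','cassette_center')[:1],manip.place_of('scene','window')[:1],proj(manip.calibration('scene'),Cc))
E
python3 lift.py
```

```text
False
in 17.85 [ 0.5478 -0.1582  0.0866] [0.2 0.5 0.4] [-0.43  0.06  0.05] 1.002 0.04
grab 19.01 [ 0.5475 -0.1579  0.0862] [-0.6  0.3 -0.2] [-0.33  0.1  -0.02] 0.152 0.0
up 20.79 [ 0.5474 -0.1579  0.1661] [ 0.7  0.4 -1.2] [-0.54  0.07  0.02] 0.15 0.01
[{'uv': [369.0, 261.5], 'score': 0.97}] [{'uv': [400.9, 232.0], 'score': 0.66}] [[369.15897204 263.67089319]]
```

View pics/scene8c.png

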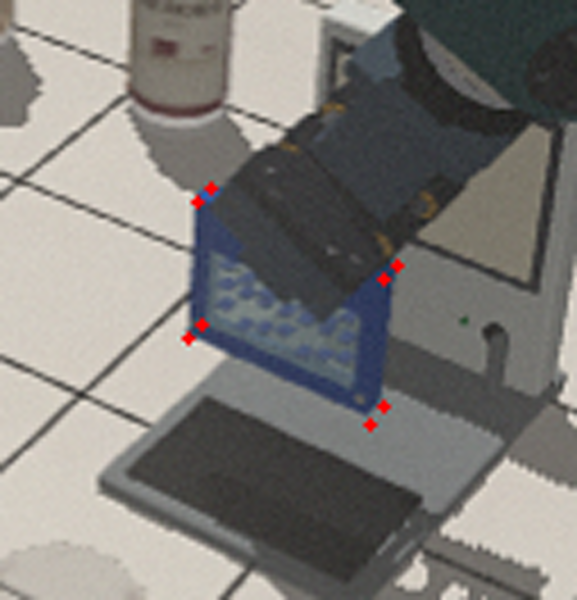

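View pics/wrist8.png

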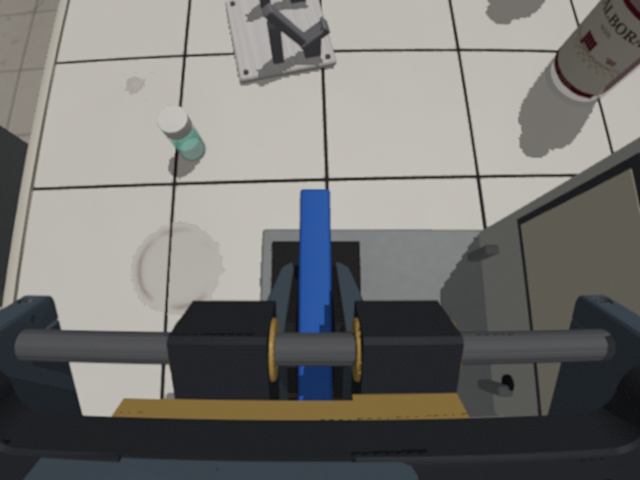

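Run:
```python
from h import *
manip.sleep(2.5)
s=manip.get_state();print(s['clock'],np.round(s['position'],4),np.round(s['joint_vel'],3),np.round(s['ft_force'],1),s['finger_gap'])
manip.job_done()
```

```text
23.5417 [ 0.5475 -0.1579  0.1662] [-0.001 -0.     0.001  0.001 -0.001  0.001] [-0.2  0.2 -1.2] 0.15481281679511785
the job is handed in; nothing more can be done
```

The job is done and handed in at 23.5 s of the 48 s allowed; no verdict is reported back. I drew the blue cassette out of the grey rack along its own axis and set it down on the middle of the black pad, stopping at about 3 N of contact. I let go and backed off, and it stood there alone for over a second. Then I re-gripped the top rail with 20 N, lifted it 80 mm straight up and held it for about 2.5 s before handing in.

**Grip:** The arm could not reach along the cassette's 35° lean because of the joint 5 limit. I gripped the rail across its thickness with the tool tilted 30° in the cassette's plane. The cassette itself was set upright.

**Last checks:**
- **Hold:** The arm was still, and the finger gap of about 14 mm matched the rail. The force reading of about −1.2 N fits the cassette's weight with nothing else touching it.
- **Pose:** The tool was within 0.3 mm of its target and its orientation within 0.01°. The centre should be at z ≈ 0.138 m, level with the middle of the window.
- **Placing:** The standing cassette was centred on the pad to about 2–3 mm in the top and wrist views.

**One disagreement:** The scene camera showed the held cassette about 2 pixels (roughly 4 mm) higher than my model, with a smaller offset the same way while it stood on the pad. The arm's height at pad contact agreed with the model to under 1 mm. I therefore put the offset down to camera calibration and did not correct for it.

I kept clear of the vial, beakers, jar and bottle and saw none of them moved, but I did not check each one at the end.

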